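# Switch the mixer off and seat the tube block in its corner stops

## Task

On the bench mixer, first turn the speed knob anticlockwise to its end stop, so that it is off before the block touches the mixer. Then pick up the aluminium tube block, set it upright on the mixer's platform with its long side along the left stop rail (left as seen from the robot), press it into the corner so that its long side is flush against the left rail and its end flush against the back rail, and finish while still gripping it and pushing it lightly against both rails; do not let go. Leave the other things on the bench where they are.

Things in the scene. Friction and masses are not known exactly. Their poses are not given: they have to be found in the camera images.
- mixer: fixed bench mixer, white housing 260 x 200 mm, 45 mm high; origin: centre of its underside. x points from the control deck (near the robot) to the platform (far side), y to its left, z up. The dark steel platform, 130 (x) x 160 (y) mm, centre at x = +50 mm, y = 0, top 62 mm above the bench, does not move; friction about 0.6, so a block pressed down on it drags when pushed
- corner (a point): the inner corner of the two stop rails at the height of the platform's top: x = +107, y = +72, z = +62 mm in the mixer's frame, axes as the mixer's. The free platform lies towards -x and -y of it
- back_stop: steel stop rail across the back of the platform, fixed, 8 (x) x 110 (y) mm, 12 mm high; the origin is the centre of its underside, on the platform. Its inner face looks to the mixer's -x and goes through the corner
- left_stop: steel stop rail along the left side of the platform, fixed, 105 (x) x 8 (y) mm, 12 mm high; the origin is the centre of its underside, on the platform. Its inner face looks to the mixer's -y and goes through the corner
- speed_knob (a joint): angle of the speed knob in rad, 0 = off, at the anticlockwise end stop, up to 4.7; grows as the knob is turned clockwise seen from above; it starts between 0.5 and 1.35, turns with light friction (about 0.03 N m) and stays where it is left
- block_center (a point): centre (30 mm above the underside) of the aluminium tube block, a loose upright block 75 (its x) x 45 (its y) mm and 60 mm high, about 0.25 to 0.46 kg, with six wells of 12 mm in its top; it starts upright on the bench, to be gripped across its 45 mm width. Turned half round it is the same
- tube_block: the same block; origin at the centre of its underside, x axis along its 75 mm side, z up
- timer_mid (a point): kitchen-type lab timer, 33 x 52 x 47 mm; the point is its middle; a bystander, to be left alone
- marker_mid (a point): marker pen lying on the bench, 134 mm long, 13 mm thick; the point is its middle; a bystander, to be left alone
- vial_mid (a point): small vial with screw cap, 21 mm across, 47 mm high; the point is its middle; a bystander, to be left alone
- dish_mid (a point): closed culture dish, 60 mm across, 15 mm high; the point is its middle; a bystander, to be left alone
- bottle_mid (a point): screw-cap bottle, 56 mm across, 107 mm high; the point is its middle; a bystander, to be left alone
- speed_knob_grip (a point): point on the upright axis of the black speed knob, at the height to grip; 85 mm in front of the mixer's origin (its x = -85 mm, y = 0). The knob has an upright bar grip 42 mm long, 14 mm thick, its top 89 mm, its foot 59 mm and the grip point 82 mm above the bench, over a round foot 68 mm across; at 0 the bar lies along the mixer's x axis with its white pointer towards the robot, at value q it is turned clockwise by q from that

How it is judged:
On the way:
1. the speed knob is at its anticlockwise end stop (off) (value of joint speed_knob below 0.06 rad), for 0.2 s.
At the end, for the whole second after the job is handed in: the knob is off (within 0.08 rad of the stop); the block stands upright (within 0.06 rad) on the platform (not lifted more than 4 mm), square to the rails (within 0.06 rad) and within 3 mm of both, at rest, gripped by the fingers and pressed against each rail with more than 1 N (value of joint speed_knob below 0.08 rad and contact force between tube_block and back_stop above 1 N and contact force between tube_block and left_stop above 1 N and contact force between the fingers and tube_block above 2 N and x of block_center in the frame of corner between -0.0405 and -0.0345 m and y of block_center in the frame of corner between -0.0255 and -0.0195 m and z of block_center in the frame of corner between 0.027 and 0.034 m and angle between the x axis of tube_block and the x axis of mixer, either way round below 0.06 rad and angle between tube_block's own z axis and vertical below 0.06 rad and linear speed of tube_block below 0.01 m/s); the arm keeps its last pose, push and grip.
It fails at once if the block touches the mixer while the knob is not off (contact force between tube_block and mixer above 0.5 N and value of joint speed_knob above 0.1 rad).
It fails at once if a bystander is moved by more than 30 mm (distance of any of timer_mid, marker_mid, vial_mid, dish_mid, bottle_mid from where it was at the start of the episode above 0.03 m).
It also fails if it takes over 69 s, if anything falls off the work surface, if the arm or the gripper's body presses on something with over 40 N, if the wrist force passes 120 N, or if a joint passes its speed limit or range.

## Robot

A 6-joint arm with a two-finger parallel gripper is mounted at the origin on a cart in front of the work surface, level with it; the furniture and walls round the work are solid. World frame = base frame: x ahead of the robot, y to its left, z up, the work surface at z = 0. Lengths are in m, angles in rad, forces in N, time in s.
With the tool pointing down it reaches from about 0.25 to 0.725 m from the base axis. Payload 4 kg.
Tool frame: the origin (TCP) lies midway between the tips of the shut fingers; the grasp point (between the pads) lies 19 mm behind it (bot.grip_point_offset is the distance from the TCP to the grasp point, in m); z points along the fingers, y is the line along which they close (so a half turn about z gives the same grasp; the last joint's range is limited). The gripper opens to 85 mm and grips with 20 to 120 N. Pads are 22 mm wide; open, the fingers measure 114 mm over their backs; the gripper's body (76 mm by 85 mm) begins 54 mm behind the grasp point. The pads swing forward as they close: fully open they stand 13 mm farther back than shut.
Start: joints at [-1.348, 0.241, 0.005, 1.335, 0, 1.571], TCP at [0.11, -0.488, 0.231] pointing down, gripper open.
Joint ranges: [-2.72, 2.72], [-1.05, 1.87], [-1.09, 1.28], [-1.99, 2.15], [-1.42, 1.44], [-3.14, 3.14]. Speed limits (rad/s): [2.79, 2.79, 3.14, 3.14, 3.14, 3.14].

## Interface

Orientations are given as a unit quaternion [x, y, z, w].
In Python, from workcell import bot gives the robot as it stands.
- The arm moves only by the tool step_arm, never from a script. Its argument "targets" is text: rows parted by semicolons, each of 7 numbers parted by spaces: the opening, from -1 (shut) to 1 (fully open), so that 0 is half open, then the shift along the world's x, y, z normalised to -1 to 1, where 1 is 0.5 m, then the turn, a rotation vector about the world's x, y, z normalised to -1 to 1, where 1 is pi/4 rad. In form: gripper x y z wx wy wz; .... A call has 1 to 10 rows; each row is the pose to reach, as a shift and turn from the pose commanded when the call began; what a row does not reach only later rows make up. A row lasts 1/12 s, in which the tool goes at most 41.7 mm and 7.16 degrees, less where a joint would pass 70% of its speed; a pose out of reach is approached as far as the arm can. A call with a number of a shift or a turn outside -1 to 1 is refused whole. A call with a gripper value outside its range is refused whole. The fingers move at their own pace and stop on an object; the grip force is fixed at half the most. Time passes only in rows, so rows that repeat a pose let the fingers close. It gives the time, the measured TCP pose, the force, the opening and the grip force at its end, in the units of the state.
- bot.get_obs(): the state, without advancing time (a new reading comes with each control period).
- bot.camera(name): name is "scene" or "top" or "wrist"; returns the picture (400x640x3 uint8, red, green, blue); there is no depth.
- bot.camera_info(name): a dict with "vertical_fov" (degrees; the focal length in pixels is half the picture's height over the tangent of half this angle, whatever the lens; pixels are square), "cx", "cy" (the principal point, pixels), "pose" (4x4, takes a point from camera to world coordinates). Camera axes: x right, y up, looking along -z (the intrinsics and any distortion apply to the point x, -y, -z); pixel columns grow to the right and rows downward; lengths in m; the calibration is good to about 2 mm. A picture is of the moment at which its call begins: read the wrist's pose just before it. camera_info takes no time and is no camera call; for the wrist camera it gives the pose at the moment of the call.
- bot.job_done(): hands the job in; it is judged then, once.
The state is a dict: "clock": time; "joint_pos": joint angles; "joint_vel": joint speeds; "tau": joint torques, N m; "eef_pos": TCP position; "tool_rot": TCP orientation; "ft_force": force on the tool from outside, world axes, zero at the start; "ft_torque": the same for the moment, N m; "grip_width": finger opening in m; "grasp_force": force on a finger pad.
Only numpy, scipy, OpenCV 4.12 (cv2) and the standard library are available. Lean on these libraries where they do the work, as an engineer would, in place of code of your own. Each camera call takes 0.05 s, during which the arm holds its last target. There are 200 camera calls.

## Working session

There is one attempt and no reset: what is moved stays moved. The work goes in short steps, Python scripts to look and compute and a tool call to move; the robot and the scene stay as the last step left them, time stands still between calls to the robot, and variables do not carry over. Pictures are saved under pics/ and viewed, at most 10 in all, crops included, and the job is handed in when it is done.

Besides the shell and the picture viewer there is one more tool, called after ">>>" as name(argument=value, ...), one argument or row to a line, values as JSON. step_arm: Moves the arm, as the interface text tells. Scaled input: -1 to 1 covers 0.5 m each way for a shift and pi/4 rad each way for a turn. Its arguments: {"type":"object","properties":{"targets":{"type":"string"}},"required":["targets"]}

```bash
mkdir -p pics; ls
python3 - <<'E'
from workcell import bot
import cv2
for n in("top","scene"):
    cv2.imwrite(f"pics/{n}0.png",bot.camera(n)[:,:,::-1]); i=bot.camera_info(n); print(n,i)
o=bot.get_obs();print(o)
E
```

```text
pics
top {'vertical_fov': 43.22010844984655, 'cx': 318.6250457747046, 'cy': 203.1410998189537, 'pose': array([[-2.86628648e-02,  9.78235294e-01, -2.05509490e-01,
         3.25522743e-01],
       [-9.99588775e-01, -2.82251367e-02,  5.06182465e-03,
         6.52499042e-02],
       [-8.48877933e-04,  2.05570066e-01,  9.78642032e-01,
         1.28894499e+00],
       [ 0.00000000e+00,  0.00000000e+00,  0.00000000e+00,
         1.00000000e+00]])}
scene {'vertical_fov': 45.638340360284225, 'cx': 320.7629026979119, 'cy': 200.91550601413692, 'pose': array([[-0.84183459,  0.29807925, -0.44995921,  0.07979783],
       [-0.53968249, -0.4531768 ,  0.70948827,  0.84006583],
       [ 0.00757265,  0.84010687,  0.54236805,  0.66915269],
       [ 0.        ,  0.        ,  0.        ,  1.        ]])}
{'clock': 0.1, 'joint_pos': array([-1.34798740e+00,  2.41355549e-01,  3.85366228e-03,  1.33519728e+00,
       -8.64672647e-06,  1.57081145e+00]), 'joint_vel': array([-0.00038634, -0.00051305,  0.00239754, -0.00060965, -0.00079762,
        0.00077616]), 'tau': array([ 7.54721405e-04, -3.73138404e+01,  2.53009880e+01,  1.08632739e-02,
        1.78725525e-06,  5.17276355e-08]), 'eef_pos': array([ 0.11035705, -0.4870875 ,  0.23049101]), 'tool_rot': array([ 9.93801329e-01,  1.11166604e-01, -1.10076791e-04, -9.45038446e-04]), 'ft_force': array([ 0.62932393, -0.02813911, -0.0435974 ]), 'ft_torque': array([ 0.013312  ,  0.0157244 , -0.00356799]), 'grasp_force': 0.0, 'grip_width': 0.08531829711280145}
```

View pics/top0.png

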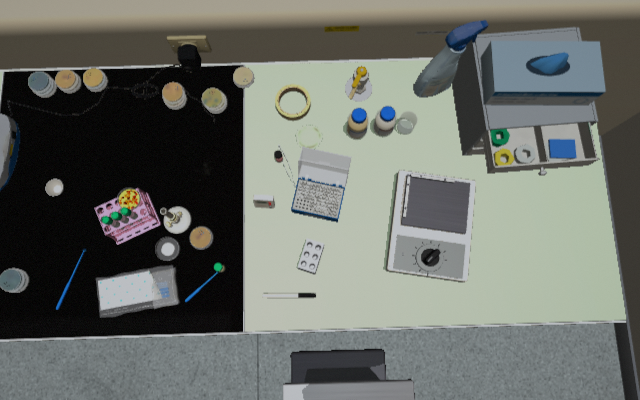

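View pics/scene0.png

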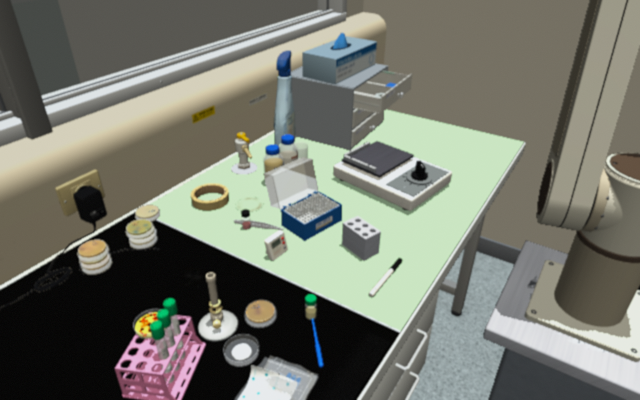

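The top view shows the mixer around (432,225) with its knob at (430,257), the block at (310,256), the marker at (290,295) and the timer at (263,200). I'll enlarge the area for corner picking.

```bash
cat > h.py <<'E'
import numpy as np, cv2
from workcell import bot
def rays(info,px,h=400):
    f=h/2/np.tan(np.radians(info["vertical_fov"])/2); px=np.atleast_2d(np.array(px,float))
    d=np.c_[(px[:,0]-info["cx"])/f,-(px[:,1]-info["cy"])/f,-np.ones(len(px))]
    return info["pose"][:3,3], d@info["pose"][:3,:3].T
def onplane(info,px,z):
    o,d=rays(info,px); return o+d*((z-o[2])/d[:,2])[:,None]
E
python3 - <<'E'
import cv2
im=cv2.imread("pics/top0.png")[160:310,240:490]
cv2.imwrite("pics/c1.png",cv2.resize(im,None,fx=3.2,fy=3.2,interpolation=cv2.INTER_CUBIC))
E
```

```text
(no output)
```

View pics/c1.png

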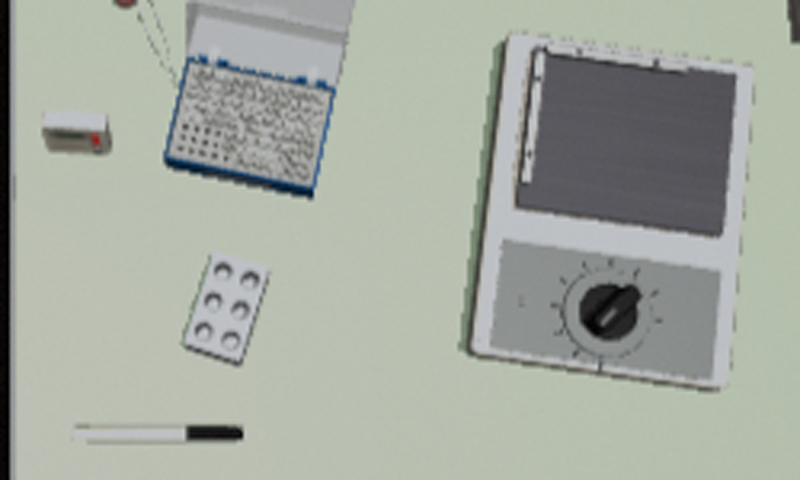

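The crop shows these pixels:
- **Mixer top corners:** about (508,33), (752,66), (727,388), (472,352).
- **Knob:** bar from (595,330) to (635,290), pointer down-left.
- **Block top corners:** (213,253), (270,268), (241,363), (185,345).

Run:
```python
from h import *
i=bot.camera_info("top")
c=lambda p:np.array(p)/3.2+[240,160]
m=onplane(i,c([(508,33),(752,66),(727,388),(472,352)]),.045)
p=onplane(i,c([(537,47),(738,70),(722,236),(515,208)]),.062)
b=onplane(i,c([(213,253),(270,268),(241,363),(185,345)]),.06)
k=onplane(i,c([(595,332),(635,288)]),.089)
for n,q in(("mix",m),("plat",p),("blk",b),("knob",k)):
    print(n,q[:,:2].round(4).tolist(),q.mean(0).round(4))
    if len(q)==4:
        a=(q[0]-q[3])+(q[1]-q[2]); print(" yaw",np.degrees(np.arctan2(a[1],a[0])), [np.linalg.norm(q[j]-q[j-1]).round(4) for j in range(4)])
    else: a=q[1]-q[0]; print(np.degrees(np.arctan2(a[1],a[0])))
    if n=="mix": y=np.arctan2(a[1],a[0]); print("knobpos",q.mean(0)[:2]-.085*np.array([np.cos(y),np.sin(y)]))
# timer / marker / scan
print(onplane(i,c([(75,130)]),.03),onplane(i,c([(75,433),(243,433)]),.006))
```

```text
mix [[0.6664, -0.148], [0.6337, -0.34], [0.3818, -0.2976], [0.4146, -0.105]] [ 0.5241 -0.2227  0.045 ]
 yaw -9.624713098764666 [np.float64(0.2554), np.float64(0.1947), np.float64(0.2554), np.float64(0.1954)]
knobpos [ 0.44034087 -0.20845341]
plat [[0.6497, -0.1672], [0.6266, -0.3232], [0.4961, -0.2991], [0.5224, -0.142]] [ 0.5737 -0.2329  0.062 ]
 yaw -10.834079836149472 [np.float64(0.1298), np.float64(0.1577), np.float64(0.1327), np.float64(0.1593)]
blk [[0.4945, 0.091], [0.4817, 0.0477], [0.4103, 0.0719], [0.4251, 0.1139]] [0.4529 0.0811 0.06  ]
 yaw -18.43800845386301 [np.float64(0.0731), np.float64(0.0451), np.float64(0.0754), np.float64(0.0445)]
knob [[0.4236, -0.1908], [0.4553, -0.2229]] [ 0.4394 -0.2069  0.089 ]
-45.344844095770725
[[0.60051008 0.19926787 0.03      ]] [[0.36347298 0.20332445 0.006     ]
 [0.35970672 0.07208257 0.006     ]]
```

>>> step_arm(
  targets="1 0.66 0.56 0 0 0 1;1 0.66 0.56 0 0 0 1;1 0.66 0.56 0 0 0 1;1 0.66 0.56 0 0 0 1;1 0.66 0.56 0 0 0 1;1 0.66 0.56 0 0 0 1;1 0.66 0.56 0 0 0 1;1 0.66 0.56 0 0 0 1;1 0.66 0.56 0 0 0 1;1 0.66 0.56 0 0 0 1",
)

```text
clock: 0.93
eef_pos: [0.4292, -0.2162, 0.2311]
tool_rot: [0.876, 0.483, -0.0, -0.0]
ft_force: [-0.4, -1.5, 0.4]
grip_width: 0.0856
grasp_force: 0.0
```

>>> step_arm(
  targets="1 0 0 0 0 0 1;1 0 0 0 0 0 1;1 0 0 0 0 0 1;1 0 0 0 0 0 1;1 0 0 0 0 0 1;1 0 0 0 0 0 1;1 0 0 0 0 0 1;1 0 0 0 0 0 1",
)

```text
clock: 1.6
eef_pos: [0.4279, -0.2179, 0.2308]
tool_rot: [0.624, 0.782, -0.0, -0.001]
ft_force: [0.3, 0.0, 0.4]
grip_width: 0.0856
grasp_force: 0.0
```

```bash
cat >> h.py <<'E'
from scipy.spatial.transform import Rotation as R
def st():
    o=bot.get_obs(); r=R.from_quat(o["tool_rot"]); y=r.apply([0,1,0]); z=r.apply([0,0,1])
    print("t",round(o["clock"],2),"tcp",o["eef_pos"].round(4),"yYaw",np.degrees(np.arctan2(y[1],y[0])).round(2),"z",z.round(4),"q",o["joint_pos"].round(2),"F",o["ft_force"].round(1),"T",o["ft_torque"].round(2),"w",round(o["grip_width"],4),"g",round(o["grasp_force"],1))
    return o
E
python3 - <<'E'
from h import *
st()
i=bot.camera_info("wrist"); np.save("w1.npy",i["pose"]); print(i["vertical_fov"],i["cx"],i["cy"],i["pose"][:3].round(3))
cv2.imwrite("pics/w1.png",bot.camera("wrist")[:,:,::-1])
E
```

```text
t 1.6 tcp [ 0.4279 -0.2179  0.2308] yYaw 12.8 z [-1.1e-03  5.0e-04 -1.0e+00] q [-0.47  0.2  -0.05  1.32 -0.    0.88] F [0.3 0.  0.4] T [ 0.06 -0.02  0.04] w 0.0856 g 0.0
64.55536365481137 320.19500260146526 198.90008891816015 [[ 0.975 -0.215 -0.056  0.413]
 [ 0.222  0.942  0.252 -0.153]
 [-0.001 -0.258  0.966  0.373]]
```

View pics/w1.png

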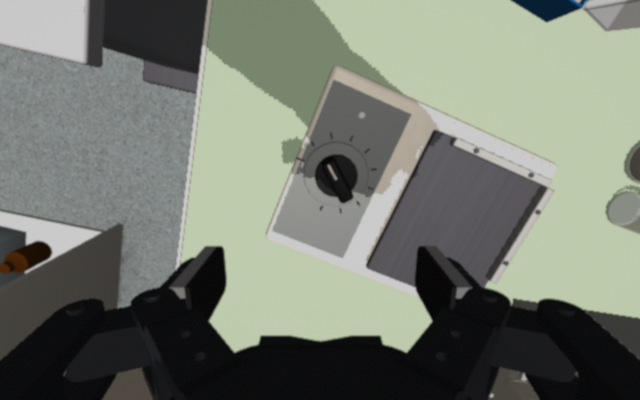

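The wrist view shows the knob at about (337,176), with its bar from (326,157) to (348,200). The rails are from (455,145) to (550,187) and from (550,187) to (490,282).

Run:
```python
from h import *
i=bot.camera_info("wrist")
im=cv2.imread("pics/w1.png"); g=im.max(2); m=((g<45)*255).astype(np.uint8)
m[:, :260]=0;m[:,410:]=0;m[240:]=0;m[:130]=0
cs=max(cv2.findContours(m,0,2)[0],key=cv2.contourArea); print(cv2.minEnclosingCircle(cs))
k=onplane(i,[(326,157),(348,200)],.089);a=k[1]-k[0];print("bar",k.mean(0),np.degrees(np.arctan2(a[1],a[0])))
print("foot",onplane(i,[cv2.minEnclosingCircle(cs)[0]],.062))
m=onplane(i,[(336,67),(268,236)],.045);a=m[0]-m[1];print("front",m,m.mean(0),np.degrees(np.arctan2(a[1],a[0]))-90)
r=onplane(i,[(455,145),(552,186),(490,282)],.074);print(r); a=r[1]-r[0];print(np.degrees(np.arctan2(a[1],a[0])))
```

```text
((336.4856262207031, 178.39224243164062), 23.823965072631836)
bar [ 0.44065574 -0.2051134   0.089     ] -49.951803410975636
foot [[ 0.44246074 -0.20975429  0.062     ]]
front [[ 0.41809647 -0.10666176  0.045     ]
 [ 0.38527179 -0.2926738   0.045     ]] [ 0.40168413 -0.19966778  0.045     ] -10.007687232466509
[[ 0.54191771 -0.15226862  0.074     ]
 [ 0.64613796 -0.16891703  0.074     ]
 [ 0.62445254 -0.27969017  0.074     ]]
-9.075897602928825
```

>>> step_arm(
  targets="1 0.025 0.021 -0.1 0 0 0.65;1 0.025 0.021 -0.1 0 0 0.65;1 0.025 0.021 -0.1 0 0 0.65;1 0.025 0.021 -0.1 0 0 0.65;1 0.025 0.021 -0.2 0 0 0.65;1 0.025 0.021 -0.27 0 0 0.65;1 0.025 0.021 -0.3 0 0 0.65;1 0.025 0.021 -0.33 0 0 0.65;1 0.025 0.021 -0.33 0 0 0.65;1 0.025 0.021 -0.33 0 0 0.65",
)

```text
clock: 2.48
eef_pos: [0.4399, -0.2072, 0.0656]
tool_rot: [0.407, 0.913, 0.0, -0.001]
ft_force: [-0.4, -0.6, -0.4]
grip_width: 0.0849
grasp_force: 0.0
```

>>> step_arm(
  targets="-0.6 0 0 0 0 0 0;-0.8 0 0 0 0 0 0;-1 0 0 0 0 0 0;-1 0 0 0 0 0 0;-1 0 0 0 0 0 0;-1 0 0 0 0 0 0;-1 0 0 0 0 0 0;-1 0 0 0 0 0 0;-1 0 0 0 0 0 0;-1 0 0 0 0 0 0",
)

```text
clock: 3.32
eef_pos: [0.4407, -0.2079, 0.067]
tool_rot: [0.407, 0.914, -0.0, 0.0]
ft_force: [-2.1, -0.5, 6.5]
grip_width: 0.0129
grasp_force: 59.0
```

```bash
python3 -c "
from h import *
st()"
```

```text
t 3.32 tcp [ 0.4407 -0.2079  0.067 ] yYaw 42.0 z [ 4.e-04 -9.e-04 -1.e+00] q [-0.44  0.35 -0.3   0.92 -0.    0.4 ] F [-2.1 -0.5  6.5] T [-0.07  0.49  0.04] w 0.0129 g 59.0
```

>>> step_arm(
  targets="-1 0 0 0.002 0 0 0.15;-1 0 0 0.002 0 0 0.3;-1 0 0 0.002 0 0 0.45;-1 0 0 0.002 0 0 0.6;-1 0 0 0.002 0 0 0.7;-1 0 0 0.002 0 0 0.77;-1 0 0 0.002 0 0 0.84;-1 0 0 0.002 0 0 0.84;-1 0 0 0.002 0 0 0.84",
)

```text
clock: 4.07
eef_pos: [0.4401, -0.209, 0.0671]
tool_rot: [0.089, 0.996, -0.002, -0.001]
ft_force: [-2.2, -4.4, -0.9]
grip_width: 0.0131
grasp_force: 59.4
```

```bash
python3 -c "
from h import *
st()"
```

```text
t 4.07 tcp [ 0.4401 -0.209   0.0671] yYaw 79.74 z [-0.0013 -0.0031 -1.    ] q [-0.44  0.35 -0.3   0.92 -0.   -0.26] F [-2.2 -4.4 -0.9] T [-0.98  0.32 -0.03] w 0.0131 g 59.4
```

Now I'll push a few degrees further to feel the end stop.

>>> step_arm(
  targets="-1 0 0 0 0 0 0.04;-1 0 0 0 0 0 0.08;-1 0 0 0 0 0 0.08;-1 0 0 0 0 0 0.08",
)

```text
clock: 4.4
eef_pos: [0.4401, -0.209, 0.0671]
tool_rot: [0.06, 0.998, -0.001, -0.001]
ft_force: [-2.0, -5.2, -1.0]
grip_width: 0.0127
grasp_force: 71.5
```

```bash
python3 -c "
from h import *
st()"
```

```text
t 4.4 tcp [ 0.4401 -0.209   0.0671] yYaw 83.11 z [-0.0012 -0.0025 -1.    ] q [-0.44  0.35 -0.3   0.92 -0.   -0.32] F [-2.  -5.2 -1. ] T [-1.06  0.38 -1.47] w 0.0127 g 71.5
```

>>> step_arm(
  targets="0 0 0 0 0 0 0;1 0 0 0 0 0 0;1 0 0 0 0 0 0;1 0 0 0 0 0 0;1 0 0 0 0 0 0;1 0 0 0.08 0 0 0;1 0 0 0.16 0 0 0;1 0 0 0.24 0 0 0;1 0 0 0.33 0 0 0;1 0 0 0.33 0 0 0",
)

```text
clock: 5.23
eef_pos: [0.4446, -0.209, 0.2407]
tool_rot: [0.057, 0.998, -0.003, 0.007]
ft_force: [0.2, -0.5, 1.0]
grip_width: 0.0853
grasp_force: 0.0
```

>>> step_arm(
  targets="1 0.026 0.58 0 0 0 -0.253;1 0.026 0.58 0 0 0 -0.253;1 0.026 0.58 0 0 0 -0.253;1 0.026 0.58 0 0 0 -0.253;1 0.026 0.58 0 0 0 -0.253;1 0.026 0.58 0 0 0 -0.253;1 0.026 0.58 0 0 0 -0.253;1 0.026 0.58 0 0 0 -0.253;1 0.026 0.58 0 0 0 -0.253;1 0.026 0.58 0 0 0 -0.253",
)

```text
clock: 6.07
eef_pos: [0.4535, 0.0826, 0.2321]
tool_rot: [0.155, 0.988, -0.0, -0.0]
ft_force: [0.5, -1.2, -0.3]
grip_width: 0.0851
grasp_force: 0.0
```

Run:
```python
from h import *
st()
i=bot.camera_info("wrist")
w=bot.camera("wrist")[:,:,::-1]; t=bot.camera("top")[:,:,::-1]
t=cv2.resize(t[160:310,380:490],(293,400),interpolation=cv2.INTER_CUBIC)
cv2.imwrite("pics/w2raw.png",w)
cv2.imwrite("pics/w2.png",np.hstack([w[:, 80:560],t]))
print(i["pose"][:3].round(3))
```

```text
t 6.07 tcp [0.4535 0.0826 0.2321] yYaw 72.12 z [-3.e-04 -5.e-04 -1.e+00] q [ 0.18  0.16 -0.09  1.32 -0.    0.49] F [ 0.5 -1.2 -0.3] T [-0.01  0.03  0.  ] w 0.0851 g 0.0
[[ 0.307 -0.92  -0.246  0.391]
 [ 0.952  0.296  0.08   0.104]
 [-0.001 -0.258  0.966  0.374]]
```

View pics/w2.png

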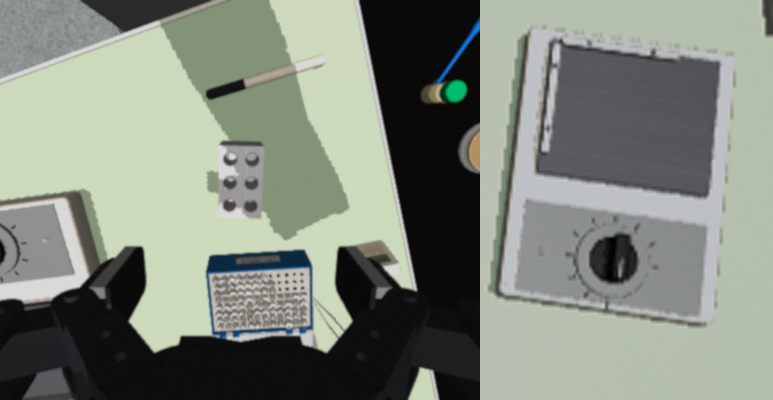

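The bar in the top view, (612,280) to (618,235), now lies along the mixer's axis, so the knob is off. In the wrist view the block's top corners are at about (300,148), (344,148), (342,218) and (296,216).

Run:
```python
from h import *
i=bot.camera_info("wrist")
q=onplane(i,[(300,148),(344,148),(342,218),(296,216)],.06)
print(q.round(4),q.mean(0).round(4)); a=q[3]-q[0]+q[2]-q[1]; print(np.degrees(np.arctan2(a[1],a[0])),[np.linalg.norm(q[j]-q[j-1]).round(4) for j in range(4)])
```

```text
[[0.4155 0.0739 0.06  ]
 [0.4289 0.1151 0.06  ]
 [0.4976 0.092  0.06  ]
 [0.4807 0.047  0.06  ]] [0.4557 0.082  0.06  ]
-20.447418603430567 [np.float64(0.0705), np.float64(0.0433), np.float64(0.0725), np.float64(0.048)]
```

>>> step_arm(
  targets="1 0.002 -0.002 -0.08 0 0 -0.02;1 0.002 -0.002 -0.16 0 0 -0.02;1 0.002 -0.002 -0.24 0 0 -0.02;1 0.002 -0.002 -0.31 0 0 -0.02;1 0.002 -0.002 -0.37 0 0 -0.02;1 0.002 -0.002 -0.41 0 0 -0.02;1 0.002 -0.002 -0.42 0 0 -0.02;1 0.002 -0.002 -0.42 0 0 -0.02;1 0.002 -0.002 -0.42 0 0 -0.02",
)

```text
clock: 6.92
eef_pos: [0.4555, 0.0805, 0.0231]
tool_rot: [0.165, 0.986, 0.0, 0.0]
ft_force: [0.9, 0.4, 0.3]
grip_width: 0.0855
grasp_force: 0.0
```

>>> step_arm(
  targets="0.3 0 0 0 0 0 0;0.2 0 0 0 0 0 0;0.1 0 0 0 0 0 0;0 0 0 0 0 0 0;-1 0 0 0 0 0 0;-1 0 0 0 0 0 0;-1 0 0 0 0 0 0;-1 0 0 0 0 0 0;-1 0 0 0 0 0 0;-1 0 0 0 0 0 0",
)

```text
clock: 7.75
eef_pos: [0.4559, 0.0817, 0.0237]
tool_rot: [0.164, 0.986, 0.0, 0.001]
ft_force: [-0.6, -0.2, 5.5]
grip_width: 0.0442
grasp_force: 62.2
```

```bash
python3 -c "
from h import *
st()"
```

```text
t 7.75 tcp [0.4559 0.0817 0.0237] yYaw 71.14 z [ 2.9e-03  3.0e-04 -1.0e+00] q [ 0.18  0.37 -0.41  0.78 -0.    0.51] F [-0.6 -0.2  5.5] T [-0.14  0.19 -0.07] w 0.0442 g 62.2
```

>>> step_arm(
  targets="-1 0 0 0.04 0 0 0;-1 0 0 0.1 0 0 0;-1 0 0 0.17 0 0 0;-1 0 0 0.24 0 0 0;-1 0 0 0.29 0 0 0;-1 0 0 0.29 0 0 0;-1 0 0 0.29 0 0 0",
)

```text
clock: 8.33
eef_pos: [0.4555, 0.0817, 0.1685]
tool_rot: [0.164, 0.986, 0.001, 0.002]
ft_force: [-0.7, -0.2, -2.7]
grip_width: 0.0444
grasp_force: 62.5
```

>>> step_arm(
  targets="-1 0.03 -0.06 0 0 0 0.05;-1 0.06 -0.13 0 0 0 0.1;-1 0.09 -0.2 0 0 0 0.15;-1 0.12 -0.27 0 0 0 0.198;-1 0.16 -0.34 0 0 0 0.198;-1 0.19 -0.41 0 0 0 0.198;-1 0.22 -0.48 0 0 0 0.198;-1 0.245 -0.54 0 0 0 0.198;-1 0.255 -0.56 0 0 0 0.198;-1 0.255 -0.56 0 0 0 0.198",
)

```text
clock: 9.17
eef_pos: [0.5814, -0.2014, 0.1634]
tool_rot: [0.089, 0.996, 0.0, -0.002]
ft_force: [0.5, 0.5, -3.1]
grip_width: 0.0442
grasp_force: 62.6
```

Run:
```python
from h import *
st()
i=bot.camera_info("wrist"); print(i["pose"][:3].round(4).tolist())
w=bot.camera("wrist")[:,:,::-1]; t=bot.camera("top")[:,:,::-1]; s=bot.camera("scene")[:,:,::-1]
cv2.imwrite("pics/w3raw.png",w);cv2.imwrite("pics/s3.png",s)
t=cv2.resize(t[150:310,370:490],(300,400),interpolation=cv2.INTER_CUBIC)
cv2.imwrite("pics/w3.png",np.hstack([w[:,70:570],t]))
```

```text
t 9.17 tcp [ 0.5814 -0.2014  0.1634] yYaw 79.8 z [-4.7e-03  8.0e-04 -1.0e+00] q [-0.33  0.51  0.22  1.29 -0.   -0.16] F [ 0.5  0.5 -3.1] T [ 0.01 -0.03 -0.  ] w 0.0442 g 62.6
[[0.1766, -0.952, -0.2498, 0.5174], [0.9843, 0.1706, 0.0456, -0.1885], [-0.0008, -0.254, 0.9672, 0.3057]]
```

View pics/w3.png

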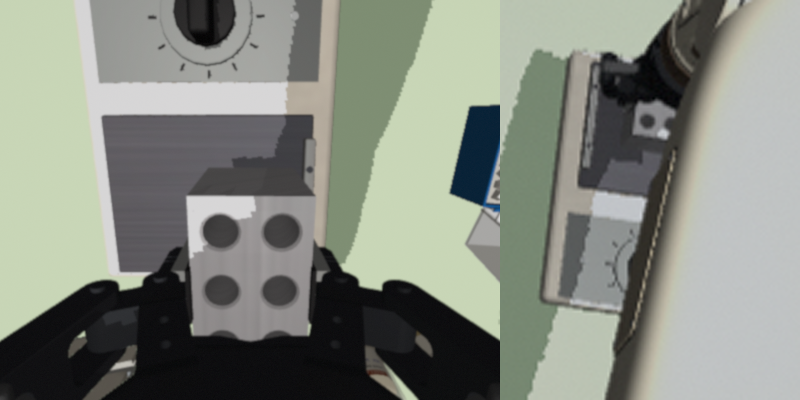

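The wrist view shows the knob bar pointing straight along the mixer (off) and the platform's front edge from (173,115) to (383,114). The left rail's near end is at (374–386,138) and the block's top edge runs (257,195) to (383,195).

Run:
```python
from h import *
i=bot.camera_info("wrist")
e=onplane(i,[(173,116),(383,114)],.062); a=e[1]-e[0]; y=np.arctan2(a[1],a[0])-np.pi/2
print("edge",e.round(4),"yaw",np.degrees(y),np.linalg.norm(a))
ux=np.array([np.cos(y),np.sin(y)]);uy=np.array([-ux[1],ux[0]])
r=onplane(i,[(374,138)],.074)[0]; print("rail near inner",r)
c=r[:2]+.105*ux  # may be corner or 8mm off
print("corner(along rail)",c, "corner(edge)",e.mean(0)[:2]+(.107+.015)*ux+.072*uy)
b=onplane(i,[(257,195),(383,195)],.1997); a=b[1]-b[0];print("blk",b,np.degrees(np.arctan2(a[1],a[0]))-90,np.linalg.norm(a))
print("blk ctr",b.mean(0)[:2]+.0375*ux,"target from corner(edge)",e.mean(0)[:2]+(.122-.0375)*ux+(.0495)*uy)
```

```text
edge [[ 0.4977 -0.2935  0.062 ]
 [ 0.5233 -0.1384  0.062 ]] yaw -9.390823974946544 0.15723248701423864
rail near inner [ 0.53856646 -0.14914128  0.074     ]
corner(along rail) [ 0.64215928 -0.16627392] corner(edge) [ 0.64261077 -0.16480523]
blk [[ 0.53909809 -0.21133796  0.1997    ]
 [ 0.5466968  -0.16791333  0.1997    ]] -9.925479238061442 0.044084452937945794
blk ctr [ 0.57989488 -0.19574444] target from corner(edge) [ 0.60194206 -0.18088489]
```

>>> step_arm(
  targets="-1 0.014 0.011 -0.04 0 0 0;-1 0.014 0.011 -0.08 0 0 0;-1 0.014 0.011 -0.11 0 0 0;-1 0.014 0.011 -0.13 0 0 0;-1 0.014 0.011 -0.14 0 0 0;-1 0.014 0.011 -0.145 0 0 0;-1 0.014 0.011 -0.148 0 0 0;-1 0.014 0.011 -0.148 0 0 0;-1 0.014 0.011 -0.148 0 0 0",
)

```text
clock: 10.07
eef_pos: [0.5898, -0.1932, 0.0944]
tool_rot: [0.087, 0.996, -0.0, 0.001]
ft_force: [0.7, -0.2, -3.7]
grip_width: 0.0442
grasp_force: 62.6
```

Run:
```python
from h import *
st()
s=bot.camera("scene")[:,:,::-1]
cv2.imwrite("pics/s4.png",cv2.resize(s[110:230,310:470],(800,600),interpolation=cv2.INTER_CUBIC))
```

```text
t 10.07 tcp [ 0.5898 -0.1932  0.0944] yYaw 80.05 z [ 1.8e-03 -5.0e-04 -1.0e+00] q [-0.32  0.56  0.12  1.13  0.   -0.14] F [ 0.7 -0.2 -3.7] T [-0.04 -0.01 -0.01] w 0.0442 g 62.6
```

View pics/s4.png

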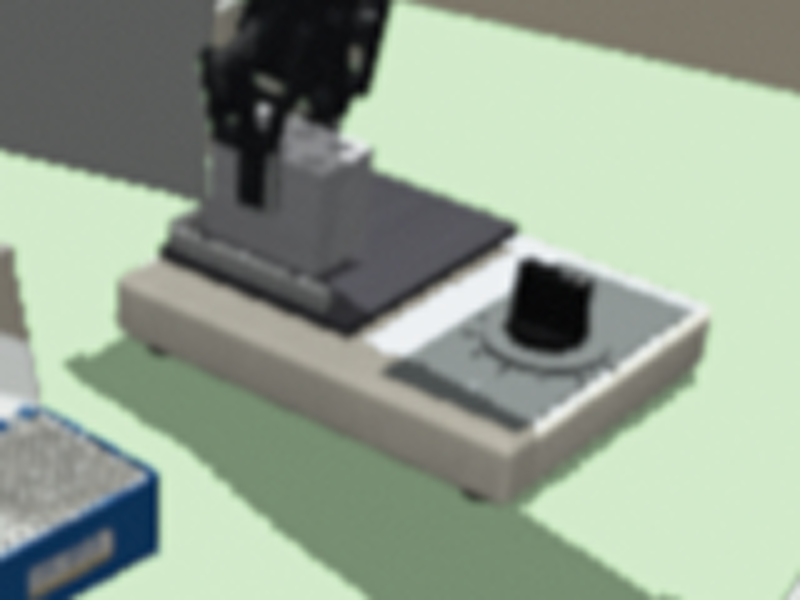

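The block hovers over the platform, inside both rails, with the finger well above the left rail. I'll lower it in small steps.

>>> step_arm(
  targets="-1 0 0 -0.006 0 0 0;-1 0 0 -0.012 0 0 0;-1 0 0 -0.012 0 0 0;-1 0 0 -0.012 0 0 0",
)

```text
clock: 10.45
eef_pos: [0.5889, -0.193, 0.0869]
tool_rot: [0.087, 0.996, 0.0, -0.0]
ft_force: [0.9, -1.0, -2.8]
grip_width: 0.0445
grasp_force: 62.6
```

>>> step_arm(
  targets="-1 0 0 -0.003 0 0 0;-1 0 0 -0.003 0 0 0;-1 0 0 -0.003 0 0 0",
)

```text
clock: 10.7
eef_pos: [0.5892, -0.1931, 0.0858]
tool_rot: [0.087, 0.996, -0.0, 0.0]
ft_force: [-0.1, -0.1, -3.2]
grip_width: 0.0444
grasp_force: 62.6
```

>>> step_arm(
  targets="-1 0.001 0.005 0 0 0 0;-1 0.002 0.01 0 0 0 0;-1 0.002 0.012 0 0 0 0;-1 0.002 0.012 0 0 0 0;-1 0.002 0.012 0 0 0 0",
)

```text
clock: 11.12
eef_pos: [0.5903, -0.1867, 0.0858]
tool_rot: [0.087, 0.996, 0.0, 0.0]
ft_force: [0.3, -0.3, -2.8]
grip_width: 0.0436
grasp_force: 62.6
```

>>> step_arm(
  targets="-1 0.0003 0.002 0 0 0 0;-1 0.0007 0.004 0 0 0 0;-1 0.0007 0.004 0 0 0 0;-1 0.0007 0.004 0 0 0 0",
)

```text
clock: 11.45
eef_pos: [0.5905, -0.1856, 0.0859]
tool_rot: [0.087, 0.996, -0.0, -0.0]
ft_force: [0.2, -1.5, -2.1]
grip_width: 0.0443
grasp_force: 62.6
```

>>> step_arm(
  targets="-1 0.0003 0.002 0 0 0 0;-1 0.0003 0.002 0 0 0 0;-1 0.0003 0.002 0 0 0 0",
)

```text
clock: 11.7
eef_pos: [0.5905, -0.1855, 0.0859]
tool_rot: [0.087, 0.996, -0.001, 0.0]
ft_force: [-1.3, -5.1, -1.5]
grip_width: 0.0442
grasp_force: 62.5
```

>>> step_arm(
  targets="-1 0.0003 0.002 0 0 0 0;-1 0.0003 0.002 0 0 0 0;-1 0.0003 0.002 0 0 0 0",
)

```text
clock: 11.95
eef_pos: [0.5905, -0.1855, 0.0859]
tool_rot: [0.087, 0.996, -0.002, -0.0]
ft_force: [-1.4, -7.2, -2.0]
grip_width: 0.0443
grasp_force: 62.6
```

Left rail contact at about 7 N. Next is the back rail.

>>> step_arm(
  targets="-1 0.005 -0.001 0 0 0 0;-1 0.01 -0.0017 0 0 0 0;-1 0.014 -0.0024 0 0 0 0;-1 0.014 -0.0024 0 0 0 0;-1 0.014 -0.0024 0 0 0 0",
)

```text
clock: 12.37
eef_pos: [0.5956, -0.1864, 0.0861]
tool_rot: [0.087, 0.996, -0.002, -0.002]
ft_force: [-5.8, -6.4, 2.2]
grip_width: 0.0444
grasp_force: 63.2
```

>>> step_arm(
  targets="-1 0.002 -0.0003 0 0 0 0;-1 0.004 -0.0007 0 0 0 0;-1 0.004 -0.0007 0 0 0 0;-1 0.004 -0.0007 0 0 0 0",
)

```text
clock: 12.7
eef_pos: [0.5973, -0.1867, 0.0861]
tool_rot: [0.087, 0.996, -0.002, -0.002]
ft_force: [-6.7, -5.7, 3.0]
grip_width: 0.0444
grasp_force: 63.2
```

>>> step_arm(
  targets="-1 0.002 -0.0003 0.0005 0 0 0;-1 0.004 -0.0007 0.0005 0 0 0;-1 0.004 -0.0007 0.0005 0 0 0;-1 0.004 -0.0007 0.0005 0 0 0",
)

```text
clock: 13.03
eef_pos: [0.5993, -0.187, 0.0861]
tool_rot: [0.087, 0.996, -0.002, -0.002]
ft_force: [-6.2, -6.0, 0.9]
grip_width: 0.0443
grasp_force: 63.1
```

>>> step_arm(
  targets="-1 0.002 -0.0003 0 0 0 0;-1 0.004 -0.0007 0 0 0 0;-1 0.004 -0.0007 0 0 0 0;-1 0.004 -0.0007 0 0 0 0",
)

```text
clock: 13.37
eef_pos: [0.6013, -0.1874, 0.0861]
tool_rot: [0.087, 0.996, -0.002, -0.002]
ft_force: [-5.2, -5.8, 1.4]
grip_width: 0.0442
grasp_force: 63.1
```

>>> step_arm(
  targets="-1 0.002 -0.0003 0 0 0 0;-1 0.002 -0.0003 0 0 0 0;-1 0.002 -0.0003 0 0 0 0",
)

```text
clock: 13.62
eef_pos: [0.6022, -0.1875, 0.0861]
tool_rot: [0.087, 0.996, -0.002, -0.002]
ft_force: [-6.8, -5.7, 1.4]
grip_width: 0.0444
grasp_force: 63.1
```

>>> step_arm(
  targets="-1 0.002 -0.0003 0 0 0 0;-1 0.002 -0.0003 0 0 0 0;-1 0.002 -0.0003 0 0 0 0",
)

```text
clock: 13.87
eef_pos: [0.6032, -0.1877, 0.0861]
tool_rot: [0.087, 0.996, -0.002, -0.002]
ft_force: [-7.2, -7.1, 1.5]
grip_width: 0.0446
grasp_force: 63.1
```

>>> step_arm(
  targets="-1 0.002 -0.0003 0 0 0 0;-1 0.002 -0.0003 0 0 0 0;-1 0.002 -0.0003 0 0 0 0",
)

```text
clock: 14.12
eef_pos: [0.6035, -0.1877, 0.0861]
tool_rot: [0.087, 0.996, -0.002, -0.003]
ft_force: [-8.2, -5.7, 2.6]
grip_width: 0.0442
grasp_force: 63.2
```

>>> step_arm(
  targets="-1 0.002 -0.0003 0 0 0 0;-1 0.002 -0.0003 0 0 0 0;-1 0.002 -0.0003 0 0 0 0",
)

```text
clock: 14.37
eef_pos: [0.6036, -0.1878, 0.0861]
tool_rot: [0.088, 0.996, -0.002, -0.004]
ft_force: [-11.7, -5.9, 3.9]
grip_width: 0.0442
grasp_force: 63.4
```

>>> step_arm(
  targets="-1 0.003 0.002 0 0 0 0;-1 0.003 0.002 0 0 0 0;-1 0.003 0.002 0 0 0 0;-1 0.003 0.002 0 0 0 0;-1 0.003 0.002 0 0 0 0;-1 0.003 0.002 0 0 0 0",
)

```text
clock: 14.87
eef_pos: [0.6036, -0.1877, 0.0862]
tool_rot: [0.088, 0.996, -0.003, -0.005]
ft_force: [-14.7, -7.5, 6.6]
grip_width: 0.0445
grasp_force: 63.6
```

Run:
```python
from h import *
st()
s=bot.camera("scene")[:,:,::-1]; w=bot.camera("wrist")[:,:,::-1]
s=cv2.resize(s[120:200,325:445],(600,400),interpolation=cv2.INTER_CUBIC)
cv2.imwrite("pics/s5.png",np.hstack([s,w[:,290:490]]))
```

```text
t 14.87 tcp [ 0.6036 -0.1877  0.0862] yYaw 79.93 z [-0.0108 -0.0048 -0.9999] q [-0.3   0.6   0.16  1.14 -0.01 -0.12] F [-14.7  -7.5   6.6] T [-1.64  2.94  0.51] w 0.0445 g 63.6
```

View pics/s5.png

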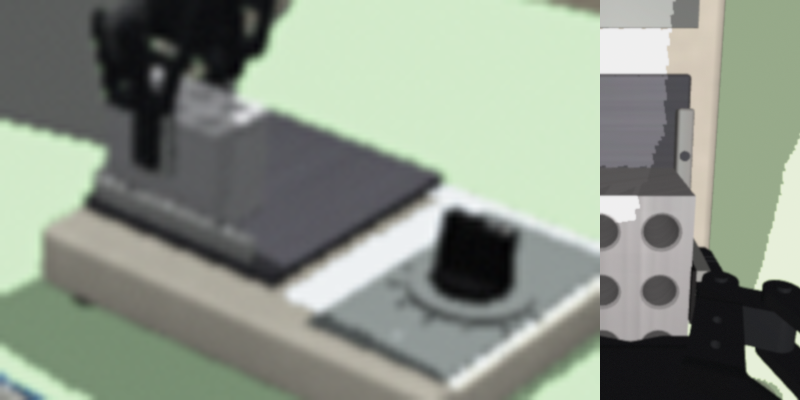

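The scene view shows the block seated in the corner, with its long side along the left rail and its end at the back rail. Both pushes are about 10 N and steady, and the knob is still off.

```bash
python3 -c "
from h import *
st(); print(bot.job_done())"
```

```text
t 14.97 tcp [ 0.6036 -0.1877  0.0862] yYaw 79.94 z [-0.0108 -0.0048 -0.9999] q [-0.3   0.6   0.16  1.14 -0.01 -0.12] F [-15.   -8.8   6.2] T [-1.73  2.95  0.58] w 0.0441 g 63.6
the job is handed in; nothing more can be done
None
```

I turned the knob off first, then pressed the block into the corner against both rails and handed the job in at about 15 s, still gripped and pushing roughly 10 N or more towards each rail; no verdict was returned.

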